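# Close up a small ribbon rack in a ratchet bar clamp

## Task

Assemble the little wooden ribbon rack in its clamping jig: pick up the crossbar with the stepped ends (not the plain batten) and lay it gently down into the open notches of both end cheeks, then let go of it. Then pump the clamp, squeezing its trigger fully towards the handle and letting it spring back, until the sprung foot has pushed the joints shut and its stem has sunk about half way into the barrel, never right home, because that would crush the wood. Do not let go of that last squeeze: finish with the gripper still holding the trigger squeezed, and leave the other things on the table where they are.

Things in the scene. Friction and masses are not known exactly. Their poses are not given: they have to be found in the camera images.
- clamp_board: Jig fixed on the table: plywood board 12 mm thick, x -28..+97, y -225..+125 mm, with a toothed steel bar along y (10 mm wide, axis 40 mm above the table). Origin on the table under the bar. +y: the way the head walks; +x: from bar to work; z up. The cheeks stand on the line x = +55 mm between guide strips 6 mm tall; the fixed jaw's pad ends that line at y = +88 mm
- crossbar: Loose light-wood crossbar with stepped ends, lying on the table at the left. Middle part 30 mm wide, 24 high, 130 long; at each end a centred tongue 18 wide, 24 high, 18 long (166 mm in all). Symmetric: fits either way round. Origin: centre of its underside; own y along its length, z up
- batten: Plain light-wood offcut 30 x 24 x 150 mm without stepped ends, lying near the crossbar (the two may have changed places). Origin: centre of its underside; own y along its length
- cheek_l: Loose light-wood end cheek on the board, by the fixed jaw. Foot plate 60 x 46 mm, 10 thick; upright 60 mm wide (x), 22 thick (y), 63 tall in all, with a notch open at the top, 22 mm wide, between two round-topped prongs. Notch floor 16 mm above the cheek's underside, 28 mm above the table. Origin: centre of its underside; axes as the board's
- cheek_r: The other cheek, same shape, on the moving head's side. It stands 8 to 11 mm too far out, so the crossbar's 130 mm part drops between the cheeks with that much play lengthwise. With the joints shut the cheeks' origins are 152 mm apart. The foot pushes its outer face, 11 mm from its origin
- clamp_head: Moving clamp head on the bar: grey housing 68 x 56 mm, 38 mm tall. Origin on the bar's axis, axes as the board's. It walks to +y: during a full squeeze of 22 mm at the trigger it goes about 9 mm forward, so fingers closed round handle and trigger stay nearly centred on one spot, 2 mm to +y of where point grip was before; shift the gripper along for the next stroke
- grip (a point): Point amid handle and trigger, 40 mm above the table, moving with the head. Both stick out to -x of the board, from 33 mm behind to 35 mm before this point, and are taken together from above, fingers closing along board y. Rigid handle (18 thick, 26 high): outer face 25 mm to -y. Trigger (12 thick, 20 high): outer face 29 mm to +y at rest, 7 mm fully squeezed; over both 54 and 32 mm
- foot_face (a point): Centre of the sprung foot's round rubber face, 26 mm across, 40 mm above the table, facing the board's +y and the outer face of cheek_r
- head_travel (a joint): Travel of the head along the bar, m, 0 to 0.062, growing towards the work. Ratchet with 4 mm teeth: a full squeeze walks it 8 to 9 mm (the first sometimes less); on letting go it may settle back by up to one tooth, no further. Held by 5 N of friction
- trigger_squeeze (a joint): Angle of the trigger, rad: 0 at rest, 0.24 squeezed to its stop (22 mm at the grip point). Its spring takes 3 to 5 N at the fingers; about half of the foot's force and friction come on top (under 20 N)
- foot_push (a joint): How far the foot's stem is pushed into the barrel, m: 0 free, 0.016 right home; spring 1.5 N per mm. A black ring marks the stem's middle
- trigger: The trigger, a dark steel lever; origin on its pivot inside the head, 92 mm to +x of the grip point
- foot: The sprung foot, a 26 mm disc on a stem; origin at the centre of its face
- mug: white mug, 74 mm wide, 83 mm tall, standing in front at the robot's right; origin under its middle
- secateurs: red-handled secateurs lying flat, 193 mm long, in front at the right; origin under their middle
- pencil: pencil stub, 154 mm long, lying at the back left; origin under its middle
- matchbox: matchbox 36 x 55 x 16 mm, lying in front at the right; origin under its middle
- tealight_a: tealight in a tin cup, 38 mm wide, 20 mm tall, between the jig and the loose wood, the farther of two; origin under its middle
- tealight_b: tealight like the other, the nearer of the two; origin under its middle
- glue_bottle: plain white round bottle, 42 mm wide, 125 mm tall, standing at the right; origin under its middle
Not all that is in view belongs to the job. Leave any red look-alike of the crossbar alone.

How it is judged:
By the outcome, as a careful person would: the job done as asked, in the order asked, and still so for the second after the job is handed in, while the arm keeps its last pose, push and grip.
It also fails if it takes over 72 s, if anything falls off the work surface, if the arm or the gripper's body presses on something with over 40 N, if the wrist force passes 120 N, or if a joint passes its speed limit or range.

## Robot

A 7-joint arm with a two-finger parallel gripper is mounted at the origin on a cart in front of the work surface, level with it; the furniture and walls round the work are solid. World frame = base frame: x ahead of the robot, y to its left, z up, the work surface at z = 0. Lengths are in mm, angles in rad, forces in N, time in s.
With the tool pointing down it reaches from about 400 to 850 mm from the base axis. Payload 10.4 kg.
Tool frame: the origin (TCP) lies between the finger pads; the fingertips stand 14 mm ahead of it and the grasp point (between the pads) lies 5 mm behind it; z points along the fingers, y is the line along which they close (so a half turn about z gives the same grasp; the last joint's range is limited). The gripper opens to 87 mm and grips with 3 to 60 N. Pads are 19 mm wide; open, the fingers measure 117 mm over their backs; the gripper's body (75 mm by 190 mm) begins 51 mm behind the grasp point.
Start: joints at [1.102, 0.332, -0.065, 1.46, 0.022, 1.35, -0.088], TCP at [269.51, -563.928, 236.576] pointing down, gripper open.
Joint ranges: [-2.6, 2.6], [-0.5, 2.12], [-1.47, 1.34], [0.16, 2.42], [-1.27, 4.41], [0.06, 2.06], [-2.6, 2.6]. Speed limits (rad/s): [2.22, 2.22, 2.79, 2.79, 3.14, 3.14, 3.14].

## Interface

Orientations are given as a unit quaternion [x, y, z, w].
In Python, from plant import manip, capture, spotter gives the robot as it stands.
- The arm moves only by the shell command python3 -m crank 'ROWS' [FORCE]. ROWS is JSON, a list of rows, each an object of numbers: "x", "y", "z": the shift along the world's x, y, z in m; "yaw": the turn about the world's z in rad; "jaw": the gripper's target within -1 to 1 (fully open at 1, half-way at 0, shut at -1). A call has 1 to 5 rows; each row shifts and turns the commanded pose from where the row before left it; what a row does not reach is not made up. A row lasts 1/10 s, in which the tool goes at most 50 mm and 8.59 degrees, less where a joint would pass 70% of its speed; a pose out of reach is approached as far as the arm can. A call with a gripper value outside its range is refused whole. The fingers move at their own pace and stop on an object; FORCE is the grip in N (left out, the last holds). Time passes only in rows, so rows that do not move let the fingers close. It gives the time, the measured TCP pose, the force, the opening and the grip force at its end, in the units of the state.
- manip.get_state(): the state, without advancing time (a new reading comes with each control period).
- capture(name): name is "scene" or "top" or "wrist"; returns a dict with "pixels" (480x640x3 uint8, red, green, blue), "depth" (480x640 float32, mm along the optical axis (not along the pixel's ray), 0 where there is no reading), "camera_matrix" (3x3 intrinsics, pixels), "rvec" (rotation vector, rad) and "tvec" (3), from world to camera coordinates, as OpenCV has them. Camera axes: x right, y down, z forward; pixel columns grow to the right and rows downward; lengths in mm; the calibration is good to about 2 mm. The wrist camera is an equidistant fisheye: a pixel r from the principal point sees the ray r / f radians off the axis. A picture is of the moment at which its call begins.
- manip.job_done(): hands the job in; it is judged then, once.
Trained networks look in a picture, given as the dict that the camera call returned (one of the last four; its "shot" number tells which), for a name from the list of things; names that differ only in an ending like _2 or _b are one class to them, and where a whole thing is asked for, a point or a joint stands for the part that bears it (a point fixed in the world has none). Each returns a list of dicts, best first, with "conf" (0 to 1); they miss things now and then, are a little off and sometimes report something else, mostly with a low value. They report only what shows in the picture. A call takes as long as a camera call. They do not tell look-alikes from the thing itself.
- spotter.silhouettes(query, picture): "pixels" (480x640 bool, what is visible of it) and "box" ([centre column, centre row, width, height] as shares, 0 to 1, of the picture: columns of its width, rows of its height, round what is visible of it).
- spotter.tip_of(query, picture): "at" ([column, row] as shares, 0 to 1, of the picture: columns of its width, rows of its height: a listed point, or the origin of a listed thing).
The state is a dict: "time_s": time; "q": joint angles; "qd": joint speeds; "tau": joint torques, N m; "tool_pos": TCP position; "orientation": TCP orientation; "ft_force": force on the tool from outside, world axes, zero at the start; "torque": the same for the moment, N m; "width": finger opening in mm; "gripper_force": force on a finger pad.
Only numpy, scipy, OpenCV 4.12 (cv2) and the standard library are available. Lean on these libraries where they do the work, as an engineer would, in place of code of your own. Each camera call takes 0.05 s, during which the arm holds its last target. There are 200 camera calls.

## Working session

There is one attempt and no reset: what is moved stays moved. The work goes in short steps, Python scripts to look and compute and a shell command to move; the robot and the scene stay as the last step left them, time stands still between calls to the robot, and variables do not carry over. Pictures are saved under pics/ and viewed, at most 10 in all, crops included, and the job is handed in when it is done.

```bash
mkdir -p pics; ls; cat > h.py <<'E'
import numpy as np,cv2
from plant import manip,capture,spotter
def cam(p):
    R=cv2.Rodrigues(np.array(p['rvec'],float))[0];return np.array(p['camera_matrix'],float),R,np.array(p['tvec'],float).ravel()
def ray(p,u,v,wrist=False):
    K,R,t=cam(p);a=np.array([(u-K[0,2])/K[0,0],(v-K[1,2])/K[1,1]])
    if wrist:
        th=np.hypot(*a);d=np.array([*(a/max(th,1e-9)*np.sin(th)),np.cos(th)])
    else: d=np.array([*a,1.])
    return -R.T@t,R.T@d
def at_z(p,u,v,z,wrist=False):
    o,d=ray(p,u,v,wrist);return o+d*(z-o[2])/d[2]
def cloud(p,m):
    v,u=np.nonzero(m&(p['depth']>0));K,R,t=cam(p);z=p['depth'][v,u]
    c=np.stack([(u-K[0,2])/K[0,0]*z,(v-K[1,2])/K[1,1]*z,z],1);return (c-t)@R
def save(p,n,box=None,s=1):
    im=p['pixels'][:,:,::-1]
    if box: im=im[box[1]:box[3],box[0]:box[2]]
    cv2.imwrite('pics/'+n,cv2.resize(im,None,fx=s,fy=s,interpolation=cv2.INTER_CUBIC))
E
python3 - <<'E'
from h import *
for n in('top','scene'):
    p=capture(n);save(p,n+'0.png')
    for q in['clamp_board','crossbar','batten','cheek_l','cheek_r','clamp_head','trigger','foot','tealight_a','mug','glue_bottle']:
        for s in spotter.silhouettes(q,p)[:3]:
            c=cloud(p,s['pixels'])
            if len(c)<5: continue
            hi=c[c[:,2]>np.percentile(c[:,2],90)-6];r=cv2.minAreaRect(hi[:,:2].astype(np.float32))
            print(n,q,round(s['conf'],2),'px',(np.array(s['box'][:2])*[640,480]).round(),'ztop',np.percentile(c[:,2],95).round(),'rect',np.round(r[0]),np.round(r[1]),round(r[2],1))
    for q in['grip','foot_face','clamp_board','cheek_l','cheek_r','clamp_head']:
        for s in spotter.tip_of(q,p)[:2]: 
            u,v=np.array(s['at'])*[640,480];print(n,q,round(s['conf'],2),round(u),round(v),at_z(p,u,v,{'clamp_board':0,'cheek_l':12,'cheek_r':12}.get(q,40)).round())
E
```

```text
pics
top clamp_board 0.89 px [357. 229.] ztop 59.0 rect [ 528. -137.] [335. 168.] 86.4
top crossbar 0.91 px [190. 271.] ztop 29.0 rect [452. 256.] [ 30. 163.] 2.2
top crossbar 0.71 px [152. 328.] ztop 29.0 rect [320. 339.] [ 30. 165.] 5.1
top crossbar 0.6 px [303. 202.] ztop 77.0 rect [604. -16.] [21. 58.] 88.7
top batten 0.57 px [195. 212.] ztop 28.0 rect [595. 245.] [ 32. 149.] 5.9
top batten 0.23 px [393. 253.] ztop 55.0 rect [ 476. -220.] [ 9. 74.] 78.9
top cheek_l 0.77 px [372. 202.] ztop 77.0 rect [ 597. -177.] [22. 60.] 87.7
top cheek_l 0.55 px [304. 203.] ztop 77.0 rect [604. -16.] [21. 58.] 88.6
top cheek_l 0.36 px [227. 168.] ztop 10.0 rect [700. 169.] [  8. 142.] 15.1
top cheek_r 0.77 px [372. 202.] ztop 77.0 rect [ 597. -177.] [22. 60.] 87.7
top cheek_r 0.55 px [304. 203.] ztop 77.0 rect [604. -16.] [21. 58.] 88.6
top cheek_r 0.36 px [227. 168.] ztop 10.0 rect [700. 169.] [  8. 142.] 15.1
top clamp_head 0.74 px [401. 234.] ztop 62.0 rect [ 522. -243.] [166.  75.] 4.9
top clamp_head 0.35 px [225. 169.] ztop 10.0 rect [700. 169.] [  9. 144.] 13.9
top foot 0.53 px [398. 234.
[... 2080 characters left out ...]
28.] ztop 62.0 rect [520. -68.] [202. 478.] 5.3
scene mug 0.97 px [439. 220.] ztop 111.0 rect [ 213. -221.] [ 56. 634.] 36.8
scene mug 0.36 px [392. 195.] ztop 117.0 rect [ 595. -428.] [19. 12.] 46.7
scene glue_bottle 0.9 px [390. 196.] ztop 122.0 rect [ 598. -430.] [16. 21.] 10.4
scene grip 0.69 375 228 [ 488. -254.   40.]
scene foot_face 0.22 374 229 [ 486. -250.   40.]
scene clamp_board 0.41 231 311 [449. 254.   0.]
scene cheek_l 0.5 289 241 [619. -27.  12.]
scene cheek_l 0.36 402 270 [ 311. -193.   12.]
scene cheek_r 0.5 289 241 [619. -27.  12.]
scene cheek_r 0.36 402 270 [ 311. -193.   12.]
scene clamp_head 0.6 362 223 [ 533. -243.   40.]
scene clamp_head 0.6 406 269 [ 280. -170.   40.]
```

```bash
python3 - <<'E'
from h import *
p=capture('top');save(p,'top1.png',(100,140,440,380),2.3)
E
```

```text
(no output)
```

View pics/top1.png

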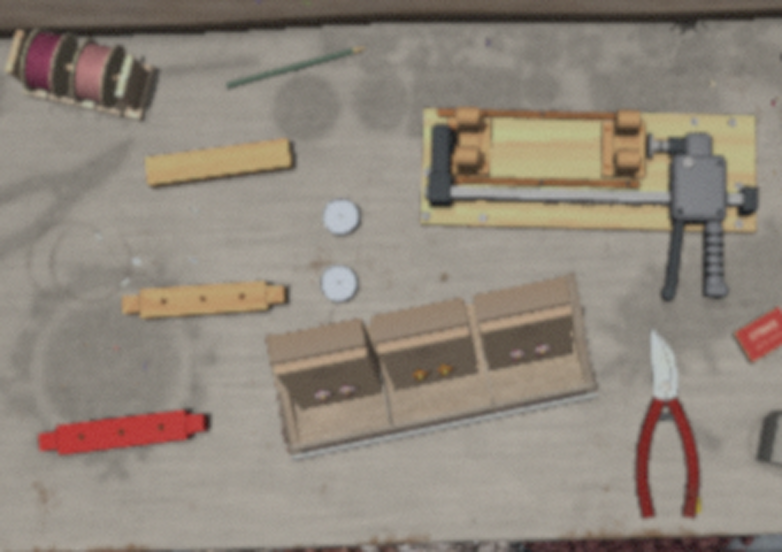

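The stepped light-wood piece at image px (190,271) is the crossbar. The plain piece at (195,212) is the batten and the red one at (152,328) is a look-alike. In this enlarged crop, tongues show at both ends of the middle piece, at crop (131,303) and (278,294), so the target is at world (452,256). The jig is at the right and the trigger is left of the handle, at crop (670,260).

```bash
python3 - <<'E'
from h import *
from scipy.spatial.transform import Rotation as Ro
s=manip.get_state();R=Ro.from_quat(s['orientation']).as_matrix();print(s['time_s'],s['tool_pos'],'toolx',R[:,0].round(3),'tooly',R[:,1].round(3),s['width'],s['ft_force'])
p=capture('top')
# crossbar yaw and tray height
m=spotter.silhouettes('crossbar',p)[0]['pixels'];c=cloud(p,m);c=c[c[:,2]>18]
r=cv2.minAreaRect(c[:,:2].astype(np.float32));print(r)
m=np.zeros((480,640),bool);m[255:340,210:365]=1;c=cloud(p,m);c=c[c[:,2]>30];print('tray',c.min(0),c.max(0))
E
python3 -m crank '[{"x":0.04,"y":0.03,"jaw":1},{"x":0.04,"y":0.03},{"x":0.04,"y":0.03},{"x":0.03,"y":0.04},{"x":0.03,"y":0.04}]'
```

```text
1.85 [ 269.52403236 -563.94656574  236.61597653] toolx [0.902 0.431 0.   ] tooly [ 0.431 -0.902  0.   ] 86.89144596591602 [-1.2815983  -0.23640529 -0.40048373]
((320.5263977050781, 337.9310607910156), (29.748638153076172, 165.14540100097656), 5.290748119354248)
tray [ 288.85666835 -136.59357944   30.33843971] [461.40993178 190.64754676 184.35995061]invalid input
```

```bash
python3 -m crank '[{"x":0.04,"y":0.03,"z":0,"yaw":0,"jaw":1},{"x":0.04,"y":0.03,"z":0,"yaw":0,"jaw":1},{"x":0.03,"y":0.04,"z":0,"yaw":0,"jaw":1},{"x":0.03,"y":0.04,"z":0,"yaw":0,"jaw":1},{"x":0.03,"y":0.04,"z":0,"yaw":0,"jaw":1}]'
python3 - <<'E'
from h import *
p=capture('top');m=np.zeros((480,640),bool);m[255:340,210:365]=1;c=cloud(p,m);print(np.percentile(c[:,2],[50,80,90,95,98,99.5]));h=c[c[:,2]>90];print(h.min(0),h.max(0),len(h))
E
```

```text
time_s: 2.45
tool_pos: [440.5, -382.2, 236.7]
orientation: [0.975, 0.221, 0.0, 0.0]
ft_force: [0.4, -0.9, -0.1]
width: 87.0
gripper_force: 0.0
[ 60.27699089 148.94754388 174.57503478 176.93274271 178.82136482
 180.87878038]
[ 300.18438703 -132.97585545   90.01508331] [455.30587358 170.91219592 185.78164788] 3831
```

```bash
python3 -m crank '[{"x":0.015,"y":0.05,"z":0,"yaw":0.146,"jaw":1},{"x":0.01,"y":0.05,"z":0,"yaw":0.146,"jaw":1},{"x":0.01,"y":0.05,"z":0,"yaw":0.146,"jaw":1},{"x":0.01,"y":0.05,"z":0,"yaw":0.146,"jaw":1},{"x":0,"y":0.05,"z":0,"yaw":0.146,"jaw":1}]'; python3 -m crank '[{"x":0,"y":0.05,"z":0,"yaw":0.146,"jaw":1},{"x":0,"y":0.05,"z":0,"yaw":0.146,"jaw":1},{"x":0,"y":0.05,"z":0,"yaw":0.142,"jaw":1},{"x":0,"y":0.05,"z":0,"yaw":0,"jaw":1},{"x":0,"y":0.05,"z":0,"yaw":0,"jaw":1}]'; python3 -m crank '[{"x":-0.01,"y":0.05,"z":0,"yaw":0,"jaw":1},{"x":-0.01,"y":0.05,"z":0,"yaw":0,"jaw":1},{"x":-0.01,"y":0.04,"z":-0.02,"yaw":0,"jaw":1},{"x":0,"y":0,"z":-0.03,"yaw":0,"jaw":1},{"x":0,"y":0,"z":0,"yaw":0,"jaw":1}]'
python3 - <<'E'
from h import *
from scipy.spatial.transform import Rotation as Ro
s=manip.get_state();R=Ro.from_quat(s['orientation']).as_matrix();print(s['tool_pos'],R[:,1].round(3))
p=capture('wrist');save(p,'w0.png');print(cam(p)[0],-cam(p)[1].T@cam(p)[2])
for q in('crossbar','batten'):
  for d in spotter.silhouettes(q,p)[:3]:
    v,u=np.nonzero(d['pixels']);pt=np.array([at_z(p,a,b,24,True)[:2] for a,b in zip(u,v)],np.float32)
    print(q,d['conf'],np.array(d['box'])*[640,480,640,480],p['pixels'][d['pixels']].mean(0),cv2.minAreaRect(pt))
p=capture('top');m=np.zeros((480,640),bool);m[255:340,210:365]=1;c=cloud(p,m);c=c[(c[:,2]>90)]
for y in range(-150,181,30):
  k=c[(abs(c[:,1]-y)<15)]
  if len(k): print(y,len(k),k[:,0].min().round(),k[:,0].max().round(),k[:,2].max().round())
E
```

```text
time_s: 3.0
tool_pos: [483.8, -137.0, 236.8]
orientation: [0.83, 0.557, 0.0, 0.0]
ft_force: [1.6, 1.3, 0.3]
width: 86.9
gripper_force: 0.0
time_s: 3.5
tool_pos: [483.1, 112.7, 237.0]
orientation: [0.693, 0.721, 0.0, 0.001]
ft_force: [0.6, 0.5, 0.5]
width: 87.0
gripper_force: 0.0
time_s: 4.0
tool_pos: [451.7, 248.8, 183.6]
orientation: [0.692, 0.722, -0.002, -0.001]
ft_force: [0.3, -0.0, 0.6]
width: 86.6
gripper_force: 0.0
[451.74243821 248.82895835 183.60309093] [ 0.999  0.041 -0.005]
[[371.64829954   0.         323.94750291]
 [  0.         371.64829954 241.83550121]
 [  0.           0.           1.        ]] [449.37052633 332.21936261 331.1618236 ]
crossbar 0.78 [184.832 120.624  54.592 186.384] [202.88372434  34.44926686  28.4068915 ] ((322.93310546875, 340.07452392578125), (39.84389114379883, 167.015869140625), 5.653414249420166)
crossbar 0.68 [326.016 211.872  37.824 191.52 ] [199.10170926 159.99001523  95.75715011] ((450.91619873046875, 259.4775390625), (30.361011505126953, 164.38902282714844), 2.607095956802368)
batten 0.71 [543.68  268.704   4.672  59.184] [ 93.10927152 113.13907285  87.68543046] ((672.7385864257812, 218.64907836914062), (6.371647357940674, 60.629730224609375), 14.941503524780273)
batten 0.7 [474.944 232.752  41.088 162.48 ] [208.39813183 179.93954882 109.89584068] ((589.6689453125, 245.9224090576172), (38.12253189086914, 151.31182861328125), 6.456345081329346)
-150 1 353.0 353.0 90.0
-120 62 349.0 460.0 182.0
-90 442 341.0 446.0 185.0
-60 435 338.0 443.0 183.0
-30 343 332.0 435.0 183.0
0 431 326.0 430.0 183.0
30 454 321.0 426.0 183.0
60 704 294.0 421.0 652.0
90 957 296.0 413.0 654.0
120 442 308.0 410.0 184.0
150 365 343.0 404.0 183.0
180 3 395.0 399.0 170.0
```

The wrist view gives the crossbar at (451.5, 257.5) with yaw 2.4° (mean colour is light wood at px (326,212), while the red one is at (185,121)). Descending.

```bash
python3 -m crank '[{"x":0,"y":0.008,"z":-0.05,"yaw":0,"jaw":0.6},{"x":0,"y":0,"z":-0.05,"yaw":0,"jaw":0.4},{"x":0,"y":0,"z":-0.04,"yaw":0,"jaw":0.4},{"x":0,"y":0,"z":-0.02,"yaw":0,"jaw":0.4},{"x":0,"y":0,"z":-0.004,"yaw":0,"jaw":0.4}]' 15; python3 -m crank '[{"x":0,"y":0,"z":-0.001,"yaw":0,"jaw":-0.2},{"x":0,"y":0,"z":0,"yaw":0,"jaw":-0.6},{"x":0,"y":0,"z":0,"yaw":0,"jaw":-1},{"x":0,"y":0,"z":0,"yaw":0,"jaw":-1},{"x":0,"y":0,"z":0,"yaw":0,"jaw":-1}]' 15
```

```text
time_s: 4.7
tool_pos: [453.6, 255.6, 22.0]
orientation: [0.694, 0.72, -0.001, -0.0]
ft_force: [-0.0, -0.1, -0.5]
width: 62.5
gripper_force: 0.0
time_s: 5.2
tool_pos: [454.0, 257.1, 22.9]
orientation: [0.693, 0.721, 0.0, 0.0]
ft_force: [-1.2, -0.2, 5.1]
width: 29.9
gripper_force: 15.0
```

```bash
python3 - <<'E'
from h import *
p=capture('top')
# cheeks by height: z>55 in jig area
m=np.ones((480,640),bool);c=cloud(p,m)
c=c[(c[:,2]>64)&(c[:,2]<84)&(c[:,0]>550)&(c[:,0]<660)&(c[:,1]>-260)&(c[:,1]<40)]
for lo,hi in((-220,-120),(-60,30)):
  k=c[(c[:,1]>lo)&(c[:,1]<hi)];print(len(k),k.min(0).round(1),k.max(0).round(1),cv2.minAreaRect(k[:,:2].astype(np.float32)))
  for s in(k[k[:,0]<np.median(k[:,0])],k[k[:,0]>np.median(k[:,0])]): print(s.mean(0).round(1))
E
```

```text
165 [ 567.5 -189.1   65.3] [ 626.9 -165.6   80. ] ((597.5262451171875, -177.1746063232422), (21.591400146484375, 59.21778869628906), 87.42243957519531)
[ 576.8 -176.5   72.8]
[ 617.2 -177.8   73.1]
168 [574.3 -27.1  64. ] [633.7  -4.7  81. ] ((603.9971313476562, -15.903511047363281), (21.035829544067383, 59.00104522705078), 88.54096221923828)
[583.1 -14.9  73.1]
[623.6 -16.5  73.2]
```

```bash
python3 -m crank '[{"x":0,"y":0,"z":0.01,"yaw":0,"jaw":-1},{"x":0,"y":0,"z":0.03,"yaw":0,"jaw":-1},{"x":0,"y":0,"z":0.045,"yaw":0,"jaw":-1},{"x":0.01,"y":0,"z":0.045,"yaw":0,"jaw":-1},{"x":0.03,"y":0,"z":0.04,"yaw":0,"jaw":-1}]' 25; python3 -m crank '[{"x":0.036,"y":-0.03,"z":0,"yaw":-0.02,"jaw":-1},{"x":0.035,"y":-0.03,"z":0,"yaw":-0.02,"jaw":-1},{"x":0.036,"y":-0.03,"z":0,"yaw":-0.02,"jaw":-1},{"x":0,"y":-0.045,"z":0,"yaw":-0.02,"jaw":-1},{"x":0,"y":-0.045,"z":0,"yaw":0,"jaw":-1}]';python3 -m crank '[{"x":0,"y":-0.045,"z":0,"yaw":0,"jaw":-1},{"x":0,"y":-0.045,"z":0,"yaw":0,"jaw":-1},{"x":0,"y":-0.045,"z":0,"yaw":0,"jaw":-1},{"x":0,"y":-0.038,"z":0,"yaw":0,"jaw":-1},{"x":0,"y":0,"z":0,"yaw":0,"jaw":-1}]'
python3 - <<'E'
from h import *
from scipy.spatial.transform import Rotation as Ro
s=manip.get_state();R=Ro.from_quat(s['orientation']).as_matrix();print(s['tool_pos'],R[:,1].round(3),s['ft_force'])
p=capture('wrist');save(p,'w1.png')
E
```

```text
time_s: 5.75
tool_pos: [492.0, 258.1, 195.5]
orientation: [0.692, 0.722, 0.0, 0.0]
ft_force: [1.2, 1.8, -1.4]
width: 29.8
gripper_force: 25.0
time_s: 6.25
tool_pos: [600.8, 75.9, 192.1]
orientation: [0.721, 0.693, 0.0, -0.001]
ft_force: [0.9, -1.2, -0.9]
width: 29.7
gripper_force: 25.0
time_s: 6.75
tool_pos: [599.9, -103.6, 192.2]
orientation: [0.725, 0.689, -0.001, 0.001]
ft_force: [-1.0, -0.3, -1.4]
width: 29.3
gripper_force: 25.0
[ 599.91592448 -103.63121424  192.21504017] [ 0.999 -0.05  -0.001] [-1.01670374 -0.25133535 -1.43314048]
```

View pics/w1.png

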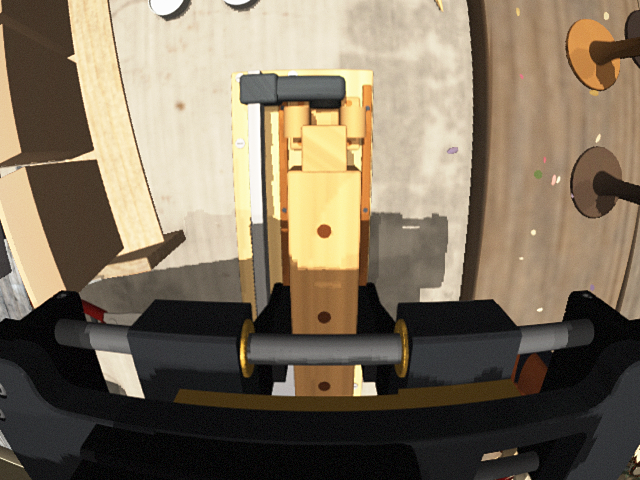

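The bar is held. The wrist view shows the far tongue at (325,118) over cheek_l's prongs at (297,120) and (352,118). I'll go lower and measure the fit there.

```bash
python3 -m crank '[{"x":0.001,"y":0.007,"z":-0.03,"yaw":0.01,"jaw":-1},{"x":0,"y":0,"z":-0.03,"yaw":0,"jaw":-1},{"x":0,"y":0,"z":-0.012,"yaw":0,"jaw":-1},{"x":0,"y":0,"z":0,"yaw":0,"jaw":-1},{"x":0,"y":0,"z":0,"yaw":0,"jaw":-1}]'
python3 - <<'E'
from h import *
from scipy.spatial.transform import Rotation as Ro
s=manip.get_state();R=Ro.from_quat(s['orientation']).as_matrix();print(s['tool_pos'],R[:,1].round(3),s['ft_force'])
p=capture('wrist');save(p,'w2.png',(200,40,440,300),2.3)
K,Rr,t=cam(p);d=p['depth'];v,u=np.mgrid[0:480,0:640]
a=np.stack([(u-K[0,2])/K[0,0],(v-K[1,2])/K[1,1]],-1);th=np.linalg.norm(a,axis=-1)
xy=a/np.maximum(th,1e-9)[...,None]*np.tan(th)[...,None]*d[...,None]
W=(np.dstack([xy,d])-t)@Rr;W[d==0]=np.nan;np.save('W.npy',W)
def L(n,c): print(n,len(c), c.min(0).round(1),c.max(0).round(1)) if len(c) else None
P=W[(d>0)]
P=P[(P[:,0]>560)&(P[:,0]<650)]
for z0,z1,y0,y1 in((68,80,-35,10),(100,125,-70,20),(100,125,-30,20)):
  k=P[(P[:,2]>z0)&(P[:,2]<z1)&(P[:,1]>y0)&(P[:,1]<y1)]
  L((z0,y0),k)
  if len(k)>5 and z0==68:
    m=np.median(k[:,0]);[print(g.mean(0).round(1),g.min(0).round(1),g.max(0).round(1)) for g in(k[k[:,0]<603],k[k[:,0]>603]) if len(g)]
for y in range(-70,10,5):
  k=P[(abs(P[:,1]-y)<2.5)&(P[:,2]>95)&(P[:,2]<130)]
  if len(k)>3: print(y,len(k),np.percentile(k,2,0).round(1),np.percentile(k,98,0).round(1))
E
```

```text
time_s: 7.3
tool_pos: [602.3, -88.5, 121.5]
orientation: [0.718, 0.696, 0.0, 0.0]
ft_force: [0.2, -0.8, -1.5]
width: 29.7
gripper_force: 25.0
[602.2887545  -88.47011773 121.48577442] [ 1.    -0.03   0.001] [ 0.2255663  -0.75791482 -1.46851471]
(68, -35) 2570 [574.5 -27.4  68.1] [634.7  -2.9  76.9]
[583.8 -13.7  73.6] [574.5 -25.1  68.1] [592.7  -2.9  76.9]
[624.8 -15.6  73.4] [615.9 -27.4  68.1] [634.7  -5.1  76.5]
(100, -70) 10292 [587.8 -70.  100.3] [619.1  -3.4 124.6]
(100, -30) 3742 [588.9 -30.  100.3] [619.1  -3.4 124.6]
-70 728 [588.5 -72.4 120.9] [617.1 -67.6 123.4]
-65 739 [588.7 -67.3 121. ] [617.1 -62.6 123.4]
-60 776 [588.7 -62.4 120.9] [617.1 -57.6 123.3]
-55 799 [589.  -57.4 120.9] [617.5 -52.6 123.3]
-50 825 [589.3 -52.4 120.8] [617.5 -47.6 123.4]
-45 842 [589.2 -47.4 121. ] [617.6 -42.6 123.5]
-40 868 [589.4 -42.4 120.8] [618.  -37.6 123.4]
-35 878 [589.7 -37.4 121. ] [618.  -32.6 123.4]
-30 907 [589.6 -32.4 120.8] [618.1 -27.6 123.4]
-25 918 [589.8 -27.4 120.7] [618.5 -22.6 123.4]
-20 777 [590.2 -22.4 103. ] [617.4 -17.7 123.2]
-15 573 [595.5 -17.4 120.8] [612.8 -12.6 123.3]
-10 563 [596.2 -12.4 120.8] [613.2  -7.6 123.4]
-5 454 [596.2  -7.4 120.8] [613.   -3.6 123.5]
```

View pics/w2.png

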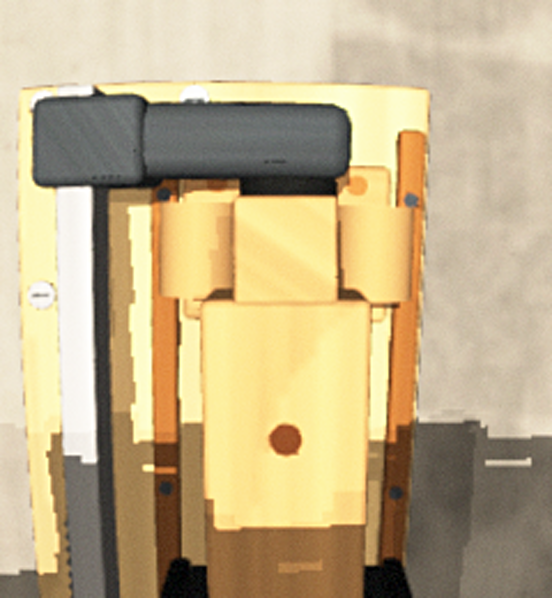

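```bash
cat >> h.py <<'E'
def wcloud(p):
    K,R,t=cam(p);d=p['depth'];v,u=np.mgrid[0:480,0:640]
    a=np.stack([(u-K[0,2])/K[0,0],(v-K[1,2])/K[1,1]],-1);th=np.linalg.norm(a,axis=-1)
    xy=a/np.maximum(th,1e-9)[...,None]*np.tan(th)[...,None]*d[...,None]
    return ((np.dstack([xy,d])-t)@R)[d>0]
E
python3 -m crank '[{"x":-0.001,"y":-0.005,"z":0,"yaw":-0.01,"jaw":-1},{"x":0,"y":-0.005,"z":-0.008,"yaw":0,"jaw":-1},{"x":0,"y":0,"z":-0.006,"yaw":0,"jaw":-1},{"x":0,"y":0,"z":0,"yaw":0,"jaw":-1},{"x":0,"y":0,"z":0,"yaw":0,"jaw":-1}]'
cat > chk.py <<'E'
from h import *
s=manip.get_state();print(s['tool_pos'],s['ft_force'])
P=wcloud(capture('wrist'));P=P[(P[:,0]>560)&(P[:,0]<650)&(P[:,1]>-72)&(P[:,1]<30)]
zt=np.percentile(P[(P[:,1]<-40)&(abs(P[:,0]-602)<8)][:,2],50)
k=P[(P[:,2]>65)&(P[:,2]<79)&(abs(P[:,0]-604)>11.2)&(P[:,1]>-35)]
if len(k): print('prongs',k.min(0).round(1),k.max(0).round(1),[k[k[:,0]*g>604*g].mean(0).round(1) for g in(-1,1)])
B=P[abs(P[:,2]-zt)<2.5];print('ztop',zt)
for y in range(-70,10,6):
  b=B[abs(B[:,1]-y)<3]
  if len(b)>3: print(y,len(b),np.percentile(b[:,0],[2,98]).round(1),b[:,0].mean().round(1))
print('end y',B[:,1].max())
E
python3 chk.py
```

```text
time_s: 7.85
tool_pos: [600.5, -98.8, 105.9]
orientation: [0.721, 0.693, -0.0, -0.0]
ft_force: [0.5, -0.2, -1.7]
width: 29.7
gripper_force: 25.0
[600.50365664 -98.80645946 105.91223188] [ 0.46864067 -0.2384118  -1.68592472]
prongs [574.4 -27.5  65.5] [634.3  -2.8  77. ] [array([584.3, -14.1,  73.4]), array([624.1, -16.1,  73.2])]
ztop 179.3914781166249
-70 1876 [583.  620.6] 603.1
-64 2688 [582.9 647.9] 607.2
-58 1680 [560.9 643.4] 597.1
end y -56.79772256918333
```

```bash
sed -i "s/^zt=.*/zt=s['tool_pos'][2]+0.5/" chk.py; python3 chk.py
```

```text
[600.68415819 -98.75497415 106.1547051 ] [-0.18186607  0.6101656   0.03993871]
prongs [574.2 -27.4  65.2] [634.7  -2.8  77.1] [array([584.3, -14.1,  73.4]), array([624.1, -16. ,  73.1])]
ztop 106.65470509950792
-70 782 [587.4 615.8] 601.5
-64 981 [587.9 616.3] 602.0
-58 979 [588.1 616.3] 602.2
-52 1032 [588.1 616.5] 602.5
-46 1056 [588.6 617. ] 602.8
-40 1084 [588.7 617.1] 602.9
-34 1074 [588.9 617.3] 602.8
-28 677 [594.5 611.8] 603.1
-22 687 [595.1 612.3] 603.7
-16 583 [595.5 612.3] 603.7
end y -13.649822211848939
```

```bash
python3 -m crank '[{"x":0,"y":0,"z":-0.01,"yaw":0,"jaw":-1},{"x":0,"y":0,"z":-0.01,"yaw":0,"jaw":-1},{"x":0,"y":0,"z":-0.01,"yaw":0,"jaw":-1},{"x":0,"y":0,"z":0,"yaw":0,"jaw":-1}]' 12;python3 -m crank '[{"x":0,"y":0,"z":-0.008,"yaw":0,"jaw":-1},{"x":0,"y":0,"z":-0.006,"yaw":0,"jaw":-1},{"x":0,"y":0,"z":-0.004,"yaw":0,"jaw":-1},{"x":0,"y":0,"z":0,"yaw":0,"jaw":-1}]'
```

```text
time_s: 8.35
tool_pos: [599.4, -98.9, 74.0]
orientation: [0.721, 0.693, -0.001, -0.001]
ft_force: [0.3, 0.1, -1.1]
width: 30.0
gripper_force: 12.0
time_s: 8.75
tool_pos: [600.3, -99.0, 57.5]
orientation: [0.721, 0.692, -0.0, -0.0]
ft_force: [0.2, -0.1, -1.1]
width: 30.0
gripper_force: 12.0
```

```bash
python3 -m crank '[{"x":0,"y":0,"z":-0.002,"yaw":0,"jaw":-1},{"x":0,"y":0,"z":-0.002,"yaw":0,"jaw":-1},{"x":0,"y":0,"z":-0.0015,"yaw":0,"jaw":-1},{"x":0,"y":0,"z":0,"yaw":0,"jaw":-1}]';python3 -m crank '[{"x":0,"y":0,"z":-0.001,"yaw":0,"jaw":-1},{"x":0,"y":0,"z":0,"yaw":0,"jaw":-1}]'
```

```text
time_s: 9.15
tool_pos: [600.6, -99.0, 52.5]
orientation: [0.721, 0.692, -0.0, -0.0]
ft_force: [0.3, -0.1, -1.9]
width: 29.8
gripper_force: 12.0
time_s: 9.35
tool_pos: [600.7, -99.0, 51.7]
orientation: [0.721, 0.692, 0.0, 0.0]
ft_force: [0.4, 0.3, -0.9]
width: 29.9
gripper_force: 12.0
```

```bash
python3 -m crank '[{"x":0,"y":0,"z":-0.001,"yaw":0,"jaw":-1},{"x":0,"y":0,"z":0,"yaw":0,"jaw":-1}]';python3 -m crank '[{"x":0,"y":0,"z":-0.001,"yaw":0,"jaw":-1},{"x":0,"y":0,"z":0,"yaw":0,"jaw":-1}]'
```

```text
time_s: 9.55
tool_pos: [600.8, -99.0, 50.9]
orientation: [0.721, 0.692, 0.0, 0.0]
ft_force: [-1.2, -0.3, 1.6]
width: 29.8
gripper_force: 12.0
time_s: 9.75
tool_pos: [600.8, -99.0, 50.8]
orientation: [0.721, 0.692, -0.0, 0.0]
ft_force: [-4.5, 0.2, 11.2]
width: 29.7
gripper_force: 12.0
```

```bash
python3 -m crank '[{"x":0,"y":0,"z":0.001,"yaw":0,"jaw":-0.1},{"x":0,"y":0,"z":0,"yaw":0,"jaw":0.05},{"x":0,"y":0,"z":0,"yaw":0,"jaw":0.05},{"x":0,"y":0,"z":0.01,"yaw":0,"jaw":0.05},{"x":0,"y":0,"z":0.03,"yaw":0,"jaw":0.05}]';python3 -m crank '[{"x":0,"y":0,"z":0.045,"yaw":0,"jaw":0.05},{"x":0,"y":0,"z":0.045,"yaw":0,"jaw":1},{"x":0,"y":-0.03,"z":0.03,"yaw":-0.14,"jaw":1},{"x":0,"y":-0.04,"z":0.0,"yaw":-0.14,"jaw":1},{"x":0,"y":-0.04,"z":0,"yaw":-0.14,"jaw":1}]'
python3 -m crank '[{"x":-0.02,"y":-0.02,"z":0,"yaw":-0.14,"jaw":1},{"x":-0.02,"y":0,"z":0,"yaw":-0.14,"jaw":1},{"x":-0.02,"y":0,"z":0,"yaw":-0.14,"jaw":1},{"x":-0.02,"y":0,"z":0,"yaw":-0.14,"jaw":1},{"x":-0.02,"y":0,"z":0,"yaw":-0.14,"jaw":1}]'
python3 -m crank '[{"x":-0.02,"y":0,"z":0,"yaw":-0.14,"jaw":1},{"x":0,"y":0,"z":0,"yaw":-0.14,"jaw":1},{"x":0,"y":0,"z":0,"yaw":-0.14,"jaw":1},{"x":0,"y":0,"z":0,"yaw":0,"jaw":1}]'
python3 - <<'E'
from h import *
from scipy.spatial.transform import Rotation as Ro
s=manip.get_state();R=Ro.from_quat(s['orientation']).as_matrix();print(s['tool_pos'],R[:,1].round(3),s['q'])
p=capture('wrist');save(p,'w3.png');W=wcloud(p);np.save('W3.npy',W)
t=capture('top');save(t,'t2.png',(260,150,460,300),4)
for q in('grip','foot_face','clamp_head','trigger'):
  for n,pp in(('w',p),('t',t)):
    for d in spotter.tip_of(q,pp)[:2]:
      u,v=np.array(d['at'])*[640,480];print(n,q,round(d['conf'],2),round(u),round(v),at_z(pp,u,v,40,n=='w').round(1))
c=cloud(t,np.ones((480,640),bool))
c=c[(c[:,2]>64)&(c[:,2]<84)&(c[:,0]>560)&(c[:,0]<640)&(c[:,1]>-240)&(c[:,1]<40)]
for a in(c[c[:,1]<-120],c[c[:,1]>-60]): print(cv2.minAreaRect(a[:,:2].astype(np.float32)) if len(a)>4 else len(a))
E
```

```text
time_s: 10.25
tool_pos: [598.9, -98.9, 89.0]
orientation: [0.721, 0.693, -0.001, -0.002]
ft_force: [0.3, 0.1, -0.1]
width: 45.3
gripper_force: 0.0
time_s: 10.75
tool_pos: [601.3, -209.9, 213.1]
orientation: [0.851, 0.525, 0.001, 0.001]
ft_force: [0.1, -0.5, -0.4]
width: 70.0
gripper_force: 0.0
time_s: 11.25
tool_pos: [500.0, -228.8, 211.4]
orientation: [0.98, 0.201, 0.0, 0.0]
ft_force: [-0.9, -0.4, 0.6]
width: 87.1
gripper_force: 0.0
time_s: 11.65
tool_pos: [480.7, -228.9, 211.5]
orientation: [1.0, -0.006, 0.0, 0.0]
ft_force: [0.7, -0.9, -0.1]
width: 86.9
gripper_force: 0.0
[ 480.72974236 -228.8831438   211.47472125] [-0.012 -1.     0.   ] [ 0.68054031  0.16616133 -0.35592788  1.72632704  0.06077346  1.25899297
 -1.27261301]
w grip 0.75 341 223 [ 480.4 -242.5   40. ]
w grip 0.73 517 102 [ 595.5 -406.7   40. ]
t grip 0.7 403 250 [ 481.7 -246.7   40. ]
w foot_face 0.8 289 90 [ 597.3 -199.6   40. ]
w foot_face 0.67 348 160 [ 536.6 -248.4   40. ]
t foot_face 0.62 380 204 [ 593.1 -197.8   40. ]
w clamp_head 0.7 348 159 [ 537.4 -249.3   40. ]
t clamp_head 0.22 371 203 [ 596.7 -175.9   40. ]
t trigger 0.29 403 252 [ 477.9 -246.    40. ]
((597.7084350585938, -177.20120239257812), (21.71805763244629, 58.81587600708008), 87.62625885009766)
((604.4946899414062, -15.901589393615723), (21.08838653564453, 59.38325881958008), 88.64318084716797)
```

View pics/w3.png

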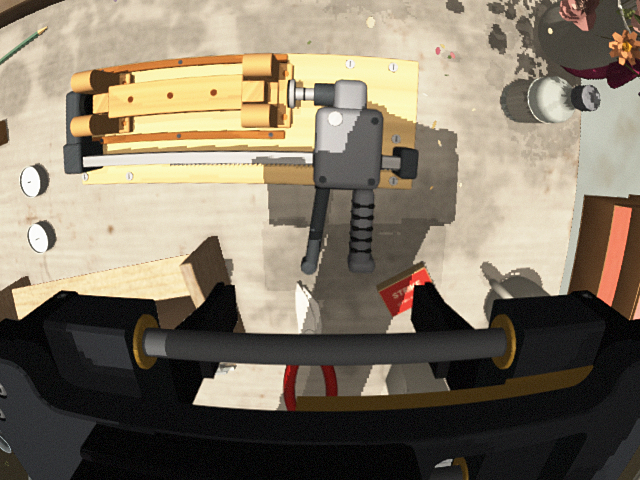

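View pics/t2.png

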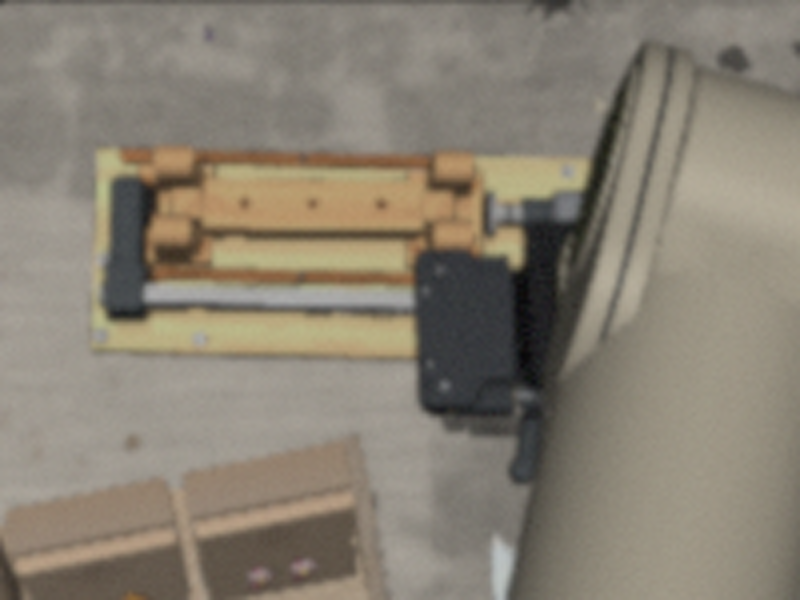

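The crossbar sits in both notches (t2 crop: tongues at (170,205) and (450,205)). The wrist view shows the trigger at (317,230), the handle at (362,230), and the foot at (293,93), clear of cheek_r. Next I'll measure the handle and trigger faces.

```bash
python3 - <<'E'
from h import *
W=np.load('W3.npy')
for x in(460,470,480,490,500,506):
  k=W[(abs(W[:,0]-x)<4)&(W[:,1]>-310)&(W[:,1]<-180)&(W[:,2]>30)&(W[:,2]<75)]
  ys=np.sort(k[:,1]);g=np.split(ys,np.nonzero(np.diff(ys)>4)[0]+1)
  print(x,[(a[0].round(1),a[-1].round(1),len(a)) for a in g if len(a)>5],np.percentile(k[:,2],95).round() if len(k) else '')
k=W[(W[:,2]>52)&(W[:,2]<66)&(W[:,0]>510)&(W[:,0]<600)&(W[:,1]<-200)&(W[:,1]>-300)];print('housing',cv2.minAreaRect(k[:,:2].astype(np.float32)),k.min(0),k.max(0))
k=W[(W[:,2]>30)&(W[:,2]<56)&(abs(W[:,0]-596)<8)&(W[:,1]<-190)&(W[:,1]>-240)];print('foot',np.percentile(k,98,0))
E
```

```text
460 [(np.float64(-268.2), np.float64(-250.0), 191), (np.float64(-223.9), np.float64(-212.2), 113)] 54.0
470 [(np.float64(-268.9), np.float64(-250.4), 192), (np.float64(-225.8), np.float64(-213.0), 117)] 54.0
480 [(np.float64(-269.6), np.float64(-250.9), 198), (np.float64(-226.8), np.float64(-215.4), 120)] 54.0
490 [(np.float64(-269.6), np.float64(-251.5), 204), (np.float64(-229.5), np.float64(-216.4), 131)] 53.0
500 [(np.float64(-270.3), np.float64(-251.9), 206), (np.float64(-231.3), np.float64(-218.3), 138)] 54.0
506 [(np.float64(-269.8), np.float64(-252.5), 203), (np.float64(-232.3), np.float64(-219.3), 134)] 53.0
housing ((555.2999877929688, -250.36569213867188), (88.6953353881836, 98.656982421875), 0.5552950501441956) [ 511.10769468 -299.84890278   52.00337317] [ 599.70129596 -200.65584762   61.86998607]
foot [ 602.73051397 -198.98365433   52.76893824]
```

```bash
python3 -m crank '[{"x":0.011,"y":-0.014,"z":-0.045,"yaw":-0.028,"jaw":1},{"x":0,"y":0,"z":-0.045,"yaw":0,"jaw":1},{"x":0,"y":0,"z":-0.02,"yaw":0,"jaw":1},{"x":0,"y":0,"z":0,"yaw":0,"jaw":1}]' 30
```

```text
time_s: 12.55
tool_pos: [489.7, -242.2, 97.5]
orientation: [1.0, -0.019, -0.003, -0.001]
ft_force: [-0.9, -0.6, 1.5]
width: 87.0
gripper_force: 0.0
```

```bash
python3 -m crank '[{"x":0.002,"y":-0.001,"z":-0.03,"yaw":0,"jaw":1},{"x":0,"y":0,"z":-0.025,"yaw":0,"jaw":1},{"x":0,"y":0,"z":-0.005,"yaw":0,"jaw":1},{"x":0,"y":0,"z":0,"yaw":0,"jaw":0.4},{"x":0,"y":0,"z":0,"yaw":0,"jaw":0.3}]'; cat > foot.py <<'E'
import sys
from h import *
s=manip.get_state();print(np.round(s['tool_pos'],1),'w',round(s['width'],1),'ft',np.round(s['ft_force'],1))
p=capture('wrist');W=wcloud(p)
if len(sys.argv)>1: save(p,sys.argv[1],(200,0,440,200),3)
f=spotter.tip_of('foot_face',p);c=[(round(d['conf'],2),at_z(p,d['at'][0]*640,d['at'][1]*480,40,True)[:2].round(1),(np.array(d['at'])*[640,480]).round()) for d in f[:2]];print(c)
g=spotter.tip_of('grip',p);print('grip',[(round(d['conf'],2),at_z(p,d['at'][0]*640,d['at'][1]*480,40,True)[:2].round(1)) for d in g[:1]])
k=W[(W[:,0]>566)&(W[:,0]<585)&(W[:,2]>60)&(W[:,2]<72)&(W[:,1]<-100)&(W[:,1]>-230)];print('cheek_r prong y',np.percentile(k[:,1],[2,50,98]).round(1) if len(k) else None)
for x in(592,597,602):
  k=W[(abs(W[:,0]-x)<3)&(W[:,2]>42)&(W[:,2]<58)&(W[:,1]<-165)&(W[:,1]>-290)];k=k[np.argsort(k[:,1])]
  print(x,' '.join(f'{a[1]:.0f}:{a[2]:.0f}' for a in k[::max(1,len(k)//25)]))
E
python3 foot.py f0.png
```

```text
time_s: 13.05
tool_pos: [494.8, -244.4, 42.6]
orientation: [1.0, -0.019, 0.001, 0.001]
ft_force: [-0.0, 0.7, 0.8]
width: 78.0
gripper_force: 0.0
[ 494.8 -244.4   42.6] w 78.0 ft [-0.   0.7  0.8]
[(0.94, array([ 596.9, -198.6]), array([206.,  89.]))]
grip [(0.64, array([ 594.4, -188.6]))]
cheek_r prong y [-187.4 -186.1 -165.5]
592 -264:46 -260:52 -257:54 -254:54 -251:54 -248:54 -245:54 -243:54 -240:52 -236:49 -233:49 -230:49 -227:48 -224:50 -221:48 -216:45 -213:45 -209:44 -205:42 -203:51 -200:52 -179:50 -178:52 -174:52 -170:51 -165:52
597 -264:48 -261:52 -258:54 -255:53 -252:55 -249:54 -246:55 -244:52 -241:51 -238:52 -234:49 -231:49 -228:49 -225:48 -222:49 -217:43 -212:45 -208:43 -205:50 -203:53 -199:51 -179:51 -177:51 -173:51 -169:52 -165:51
602 -264:49 -260:53 -257:51 -255:52 -253:51 -251:53 -248:53 -246:54 -244:52 -242:54 -240:49 -236:47 -231:45 -226:45 -223:47 -205:43 -204:50 -201:51 -180:51 -180:43 -179:51 -176:51 -174:51 -171:52 -168:52 -166:51
```

View pics/f0.png

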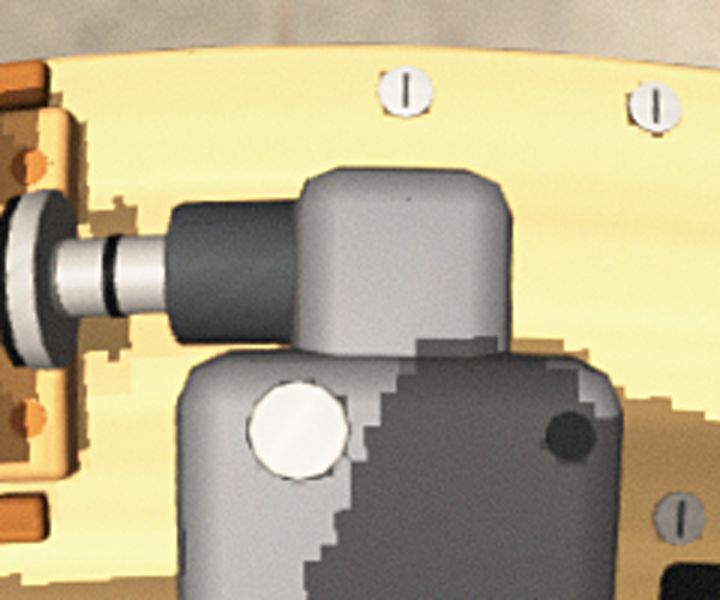

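The crop shows the free stem: disc at (40,275), ring at (112,275), barrel mouth at (168,275). Half-way is when the ring reaches the mouth. First squeeze.

```bash
python3 -m crank '[{"x":0,"y":0.001,"z":-0.007,"yaw":0,"jaw":0.4},{"x":0,"y":0,"z":0,"yaw":0,"jaw":0.1},{"x":0,"y":0,"z":0,"yaw":0,"jaw":-0.2},{"x":0,"y":0,"z":0,"yaw":0,"jaw":-0.5},{"x":0,"y":0,"z":0,"yaw":0,"jaw":-0.5}]' 30; python3 -m crank '[{"x":0,"y":0,"z":0,"yaw":0,"jaw":-0.5},{"x":0,"y":0,"z":0,"yaw":0,"jaw":-0.5},{"x":0,"y":0,"z":0,"yaw":0,"jaw":-0.5}]'; python3 foot.py|head -3
```

```text
time_s: 13.7
tool_pos: [493.1, -244.8, 33.3]
orientation: [1.0, -0.02, -0.0, 0.001]
ft_force: [0.3, -4.6, -4.1]
width: 36.9
gripper_force: 14.6
time_s: 14.0
tool_pos: [493.2, -244.4, 33.3]
orientation: [1.0, -0.019, -0.0, 0.001]
ft_force: [0.5, -5.2, -5.1]
width: 33.1
gripper_force: 30.1
[ 493.2 -244.4   33.3] w 33.1 ft [ 0.5 -5.2 -5.1]
[(0.74, array([ 595.4, -187.5]), array([173.,  90.]))]
grip []
```

```bash
python3 -m crank '[{"x":0,"y":0,"z":0,"yaw":0,"jaw":0},{"x":0,"y":0.003,"z":0,"yaw":0,"jaw":0.5},{"x":0,"y":0.004,"z":0,"yaw":0,"jaw":0.8},{"x":0,"y":0.001,"z":0,"yaw":0,"jaw":0.9},{"x":0,"y":0,"z":0,"yaw":0,"jaw":0.9}]'; cat > hg.py <<'E'
from h import *
s=manip.get_state();print('tcp',np.round(s['tool_pos'],1),'w',round(s['width'],1))
p=capture('wrist');W=wcloud(p)
for d in spotter.tip_of('foot_face',p)[:1]: print('foot',round(d['conf'],2),at_z(p,d['at'][0]*640,d['at'][1]*480,40,True)[:2].round(1))
# handle / trigger close to housing
k=W[(W[:,0]>504)&(W[:,0]<510)&(W[:,1]>-310)&(W[:,1]<-150)&(W[:,2]>35)&(W[:,2]<62)]
ys=np.sort(k[:,1]);print('x507',[(a[0].round(1),a[-1].round(1),len(a)) for a in np.split(ys,np.nonzero(np.diff(ys)>4)[0]+1) if len(a)>5])
k=W[(W[:,0]>525)&(W[:,0]<570)&(W[:,2]>56)&(W[:,2]<64)&(W[:,1]>-310)&(W[:,1]<-150)];print('housing y',np.percentile(k[:,1],[1,99]).round(1))
k=W[(W[:,0]>570)&(W[:,0]<626)&(W[:,2]>68)&(W[:,2]<79)&(W[:,1]>-220)&(W[:,1]<-120)];print('cheek_r y',np.percentile(k[:,1],[1,50,99]).round(1) if len(k) else None)
# stem profile along y at stem: grey bright/dark
R=[];K,Rr,t=cam(p)
def proj(X):
    c=Rr@np.array(X)+t;th=np.arctan2(np.hypot(c[0],c[1]),c[2]);r=np.hypot(c[0],c[1]);return K[0,0]*th*c[0]/r+K[0,2],K[1,1]*th*c[1]/r+K[1,2]
ys=np.arange(-250,-150,1.)
g=cv2.cvtColor(p['pixels'],cv2.COLOR_RGB2GRAY)
pr=[]
for y in ys:
    v=[]
    for dx in(-1,0,1):
        a,b=proj([595.5+0.04*(y+200)+dx,y,45]);
        v.append(g[int(round(b)),int(round(a))] if 0<=a<640 and 0<=b<480 else 0)
    pr.append(int(np.median(v)))
print('profile',int(ys[0]),pr)
E
python3 hg.py
```

```text
time_s: 14.65
tool_pos: [494.0, -234.2, 33.9]
orientation: [1.0, -0.019, 0.0, -0.0]
ft_force: [-0.5, 0.3, -0.0]
width: 65.5
gripper_force: 0.0
tcp [ 494.  -234.2   33.9] w 65.5
foot 0.56 [ 596.2 -187.9]
x507 [(np.float64(-277.0), np.float64(-270.1), 60), (np.float64(-260.5), np.float64(-241.9), 634), (np.float64(-221.8), np.float64(-208.9), 382), (np.float64(-200.6), np.float64(-187.1), 825)]
housing y [-262.9 -211.4]
cheek_r y [-189.1 -178.4 -165.2]
profile -250 [159, 175, 181, 181, 179, 182, 185, 186, 182, 188, 187, 186, 186, 189, 189, 186, 186, 186, 187, 182, 162, 156, 141, 123, 95, 96, 97, 97, 101, 100, 99, 95, 100, 99, 102, 98, 100, 104, 101, 101, 98, 186, 237, 236, 235, 239, 240, 244, 36, 97, 236, 238, 237, 236, 236, 124, 122, 54, 53, 231, 228, 224, 226, 29, 29, 48, 50, 50, 46, 48, 50, 51, 51, 105, 194, 207, 205, 207, 210, 210, 205, 203, 204, 205, 209, 219, 223, 222, 218, 216, 212, 214, 214, 189, 215, 214, 215, 217, 217, 215]
```

The head moved about 9.5 mm and the foot is now at the cheek. The profile shows the barrel mouth at y=-209 and the ring at -202. Second squeeze.

```bash
python3 -m crank '[{"x":0,"y":0.001,"z":0,"yaw":0,"jaw":0.2},{"x":0,"y":0,"z":0,"yaw":0,"jaw":0},{"x":0,"y":0,"z":0,"yaw":0,"jaw":-0.2},{"x":0,"y":0,"z":0,"yaw":0,"jaw":-0.5},{"x":0,"y":0,"z":0,"yaw":0,"jaw":-0.5}]' 30; python3 -m crank '[{"x":0,"y":0,"z":0,"yaw":0,"jaw":-0.5},{"x":0,"y":0,"z":0,"yaw":0,"jaw":-0.5}]'; python3 hg.py
```

```text
time_s: 15.25
tool_pos: [493.6, -235.4, 33.8]
orientation: [1.0, -0.019, 0.0, 0.001]
ft_force: [1.5, -10.1, -5.4]
width: 48.8
gripper_force: 12.3
time_s: 15.45
tool_pos: [493.6, -236.5, 33.7]
orientation: [1.0, -0.02, 0.001, 0.001]
ft_force: [2.0, -8.8, -5.4]
width: 33.6
gripper_force: 28.1
tcp [ 493.6 -236.5   33.7] w 33.6
foot 0.6 [ 596.1 -180.7]
x507 [(np.float64(-264.2), np.float64(-256.6), 92), (np.float64(-252.4), np.float64(-234.5), 620), (np.float64(-229.9), np.float64(-205.5), 1020)]
housing y [-255.3 -203.7]
cheek_r y [-182.4 -172.  -158.4]
profile -250 [234, 237, 141, 143, 62, 107, 132, 143, 159, 171, 184, 184, 184, 186, 188, 187, 185, 187, 186, 186, 189, 187, 187, 184, 183, 184, 183, 179, 163, 152, 145, 125, 92, 97, 99, 96, 98, 95, 96, 99, 98, 99, 99, 98, 100, 97, 100, 97, 94, 230, 234, 232, 236, 237, 153, 30, 217, 237, 234, 234, 237, 235, 232, 84, 53, 56, 216, 228, 226, 211, 67, 31, 51, 49, 50, 50, 138, 203, 206, 207, 208, 209, 208, 205, 203, 204, 203, 209, 215, 224, 218, 219, 216, 212, 213, 198, 207, 215, 213, 215]
```

```bash
python3 -m crank '[{"x":0,"y":0.002,"z":0,"yaw":0,"jaw":0},{"x":0,"y":0.003,"z":0,"yaw":0,"jaw":0.5},{"x":0,"y":0.003,"z":0,"yaw":0,"jaw":0.8},{"x":0,"y":0.001,"z":0,"yaw":0,"jaw":0.9},{"x":0,"y":0,"z":0,"yaw":0,"jaw":0.9}]'; python3 hg.py
python3 - <<'E'
from h import *
c=cloud(capture('top'),np.ones((480,640),bool));c=c[(c[:,0]>400)&(c[:,0]<500)&(c[:,1]>-160)&(c[:,1]<-80)&(c[:,2]>60)&(c[:,2]<190)]
print('tray end',np.percentile(c,[1,99],0).round() if len(c) else None)
E
```

```text
time_s: 16.05
tool_pos: [493.6, -224.6, 33.7]
orientation: [1.0, -0.019, -0.0, -0.0]
ft_force: [0.4, -0.5, -0.5]
width: 65.3
gripper_force: 0.0
tcp [ 493.6 -224.6   33.7] w 65.3
foot 0.93 [ 596.  -180.7]
x507 [(np.float64(-252.3), np.float64(-234.0), 628), (np.float64(-213.5), np.float64(-200.9), 384), (np.float64(-191.0), np.float64(-177.9), 815)]
housing y [-254.7 -203.2]
cheek_r y [-181.6 -170.6 -157.8]
profile -250 [236, 235, 235, 235, 201, 100, 132, 144, 152, 171, 177, 179, 182, 182, 186, 182, 185, 186, 186, 184, 185, 187, 186, 185, 190, 190, 189, 182, 164, 155, 148, 128, 93, 96, 98, 94, 100, 99, 100, 97, 98, 99, 99, 100, 96, 101, 103, 102, 99, 128, 239, 239, 238, 237, 240, 188, 44, 250, 237, 235, 240, 240, 242, 126, 58, 51, 121, 232, 227, 223, 131, 30, 42, 53, 53, 47, 71, 186, 209, 207, 208, 210, 210, 205, 204, 204, 206, 208, 215, 224, 223, 222, 218, 216, 211, 214, 187, 216, 214, 215]
tray end [[ 401. -159.   74.]
 [ 499.  -81.  181.]]
```

```bash
python3 -m crank '[{"x":0,"y":0,"z":0,"yaw":0,"jaw":0.2},{"x":0,"y":0,"z":0,"yaw":0,"jaw":0},{"x":0,"y":0,"z":0,"yaw":0,"jaw":-0.2},{"x":0,"y":0,"z":0,"yaw":0,"jaw":-0.5},{"x":0,"y":0,"z":0,"yaw":0,"jaw":-0.5}]' 30; python3 -m crank '[{"x":0,"y":0,"z":0,"yaw":0,"jaw":-0.5},{"x":0,"y":0,"z":0,"yaw":0,"jaw":-0.5},{"x":0,"y":0,"z":0,"yaw":0,"jaw":-0.5}]'; python3 hg.py
```

```text
time_s: 16.7
tool_pos: [493.6, -226.6, 33.7]
orientation: [1.0, -0.019, 0.0, 0.001]
ft_force: [2.0, -10.4, -5.8]
width: 50.8
gripper_force: 12.2
time_s: 17.0
tool_pos: [493.6, -228.5, 33.7]
orientation: [1.0, -0.02, 0.001, 0.002]
ft_force: [2.7, -12.2, -6.9]
width: 33.6
gripper_force: 30.1
tcp [ 493.6 -228.5   33.7] w 33.6
foot 0.71 [ 593.8 -384.7]
x507 [(np.float64(-254.5), np.float64(-248.6), 70), (np.float64(-244.4), np.float64(-226.5), 603), (np.float64(-221.9), np.float64(-197.9), 1012)]
housing y [-247.1 -195.7]
cheek_r y [-178.5 -168.1 -154.8]
profile -250 [234, 234, 235, 234, 234, 235, 235, 235, 235, 238, 134, 139, 92, 92, 127, 142, 156, 168, 182, 184, 184, 186, 184, 188, 185, 187, 185, 185, 186, 185, 188, 187, 185, 184, 183, 182, 167, 154, 145, 140, 95, 96, 96, 97, 94, 97, 96, 94, 97, 97, 97, 99, 102, 96, 98, 100, 95, 181, 170, 33, 198, 237, 235, 233, 238, 238, 231, 52, 54, 49, 223, 228, 225, 228, 26, 30, 52, 50, 52, 73, 184, 210, 206, 207, 209, 211, 206, 204, 205, 204, 205, 218, 221, 222, 222, 219, 216, 214, 215, 181]
```

The cheek has closed (outer face -178.5, joints about 152 mm apart) and the stem is about 5.3 mm in, with the ring about 2 mm short of the mouth. The arm gave way about 4 mm to -y under the squeeze, so I'll ease the gripped head forward a little, keeping the squeeze on.

```bash
python3 -m crank '[{"x":0,"y":0.001,"z":0,"yaw":0,"jaw":-0.5},{"x":0,"y":0.001,"z":0,"yaw":0,"jaw":-0.5},{"x":0,"y":0.001,"z":0,"yaw":0,"jaw":-0.5},{"x":0,"y":0,"z":0,"yaw":0,"jaw":-0.5}]' 35; python3 hg.py | grep -v cheek_x
```

```text
time_s: 17.5
tool_pos: [493.7, -226.8, 33.7]
orientation: [1.0, -0.021, 0.001, 0.003]
ft_force: [4.3, -17.2, -10.5]
width: 32.7
gripper_force: 35.1
tcp [ 493.7 -226.8   33.7] w 32.7
foot 0.57 [ 596.4 -176. ]
x507 [(np.float64(-253.5), np.float64(-224.8), 707), (np.float64(-220.3), np.float64(-196.7), 1039)]
housing y [-245.5 -194. ]
cheek_r y [-178.5 -167.9 -154.8]
profile -250 [235, 235, 235, 234, 234, 235, 236, 235, 234, 235, 235, 238, 135, 143, 53, 105, 127, 146, 157, 173, 182, 187, 186, 188, 185, 187, 188, 186, 187, 187, 184, 183, 185, 184, 184, 184, 185, 180, 163, 151, 140, 124, 94, 94, 99, 96, 94, 94, 98, 96, 97, 98, 100, 97, 102, 101, 98, 100, 97, 36, 182, 242, 236, 235, 235, 238, 234, 67, 58, 52, 227, 227, 227, 227, 31, 30, 49, 49, 53, 63, 184, 209, 208, 206, 210, 210, 207, 205, 204, 205, 206, 216, 222, 223, 223, 217, 216, 213, 214, 189]
```

```bash
python3 -m crank '[{"x":0,"y":0.0015,"z":0,"yaw":0,"jaw":-0.5},{"x":0,"y":0,"z":0,"yaw":0,"jaw":-0.5},{"x":0,"y":0,"z":0,"yaw":0,"jaw":-0.5}]' 35; python3 hg.py; python3 -c "
from h import *
p=capture('wrist');save(p,'f9.png',(120,0,440,240),2.4)
t=capture('top');save(t,'t9.png',(100,130,520,400),1.9)"
```

```text
time_s: 17.9
tool_pos: [493.7, -225.4, 33.7]
orientation: [1.0, -0.021, 0.001, 0.003]
ft_force: [4.4, -17.5, -10.4]
width: 33.3
gripper_force: 35.1
tcp [ 493.7 -225.4   33.7] w 33.3
foot 0.84 [ 596.6 -176.7]
x507 [(np.float64(-252.0), np.float64(-223.4), 715), (np.float64(-218.9), np.float64(-194.9), 1075)]
housing y [-244.1 -192.6]
cheek_r y [-178.3 -167.8 -154.8]
profile -250 [236, 235, 235, 235, 235, 235, 235, 236, 236, 235, 235, 235, 235, 239, 137, 125, 89, 127, 139, 153, 165, 179, 182, 185, 185, 187, 189, 183, 184, 187, 184, 185, 185, 185, 185, 185, 183, 186, 184, 167, 153, 147, 138, 94, 95, 96, 100, 95, 96, 95, 96, 97, 96, 101, 95, 100, 97, 101, 101, 99, 95, 243, 240, 238, 235, 235, 235, 98, 54, 47, 227, 228, 225, 227, 52, 29, 52, 52, 52, 83, 192, 210, 207, 207, 210, 209, 206, 204, 204, 206, 210, 213, 224, 222, 221, 217, 217, 212, 213, 190]
```

View pics/f9.png

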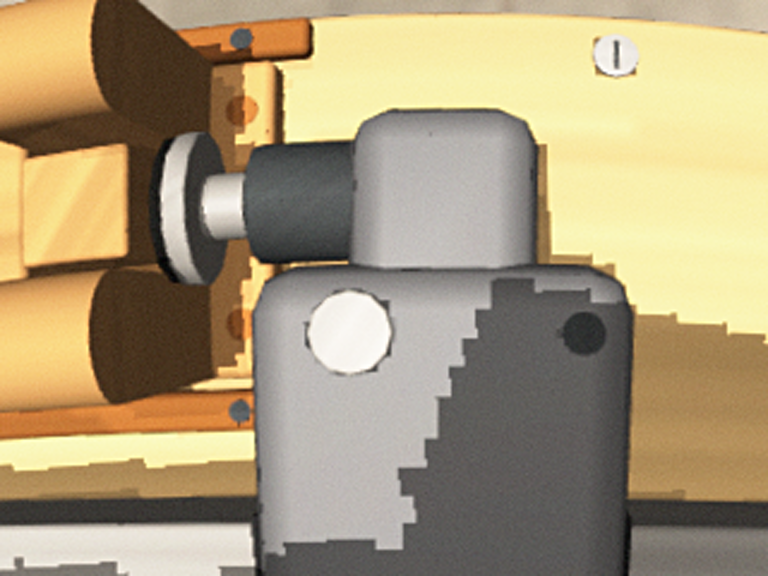

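View pics/t9.png

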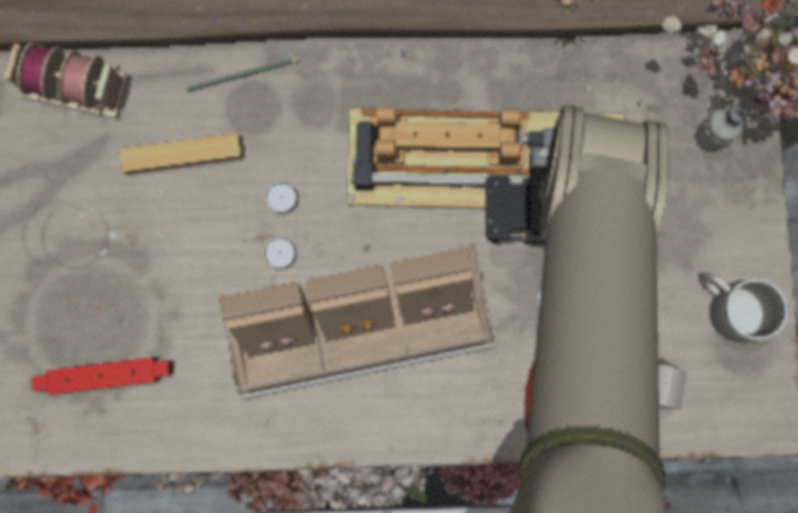

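The ring has just entered the barrel (f9: mouth at (247,205), about half the stem still showing), the joints are shut and the other things haven't moved. I'll check that it's steady, then hand it in.

```bash
python3 -m crank '[{"x":0,"y":0,"z":0,"yaw":0,"jaw":-0.5},{"x":0,"y":0,"z":0,"yaw":0,"jaw":-0.5},{"x":0,"y":0,"z":0,"yaw":0,"jaw":-0.5}]'; python3 hg.py | grep -E 'housing|cheek'; python3 -c "
from plant import manip
print(manip.job_done())"
```

```text
time_s: 18.4
tool_pos: [493.8, -225.4, 33.7]
orientation: [1.0, -0.021, 0.001, 0.003]
ft_force: [5.7, -17.4, -11.8]
width: 32.9
gripper_force: 35.1
housing y [-244.  -192.6]
cheek_r y [-178.3 -167.8 -154.8]
the job is handed in; nothing more can be done
None
```

The job is handed in at 18.4 s. The crossbar is in both notches and released, and the joints are shut. The stem is about half way in, with its ring just inside the barrel, and the gripper still holds the trigger squeezed. It took three full squeezes, then about 3 mm of easing the gripped head forward, because the third squeeze left the stem only about 5 mm in.

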